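# Put a speaker box away in a dial-lid parts box

## Robot

A 6-joint arm with a two-finger parallel gripper is mounted at the origin on the work surface. World frame = base frame: x ahead of the robot, y to its left, z up, the work surface at z = 0. Lengths are in mm, angles in rad, forces in N, time in s.
With the tool pointing down it reaches from about 275 to 1000 mm from the base axis. Payload 8.4 kg.
Tool frame: the origin (TCP) lies at the centre of the arm's flange, where the gripper is bolted on; the fingertips stand r.tip_extent ahead of it and the grasp point (between the pads) lies 155 mm ahead of it (r.tip_extent is the distance from the TCP to the fingertips, in mm); z points along the fingers, y is the direction in which the jaws open and shut (so a half turn about z gives the same grasp; the last joint's range is limited). The gripper opens to 85 mm and grips with 20 to 120 N. Pads are 22 mm wide; open, the fingers measure 114 mm over their backs; the gripper's body (76 mm by 85 mm) begins 54 mm behind the grasp point. The pads swing forward as they close: fully open they stand 13 mm farther back than shut.
Start: joints at [-1.335, 0.353, 1.633, -0, 1.155, -0.002], TCP at [147.227, -607.416, 404.681] pointing down, gripper open.
Joint ranges: [-2.63, 2.63], [-0.92, 2.1], [0.06, 2.66], [-1.3, 4.44], [0, 2.69], [-3.02, 3.02]. Speed limits (rad/s): [2.22, 2.22, 2.79, 3.14, 3.14, 3.14].

## Interface

Orientations are given as [roll, pitch, yaw] about the fixed x, y, z axes, in that order (R = Rz(yaw) Ry(pitch) Rx(roll)).
In Python, from rig import sense, grab_frame, job, r gives the robot as it stands. The module is installed in compiled form; this text tells all that it offers.
- The arm moves only by the shell command python3 -m creep 'ROWS' [FORCE]. ROWS is JSON, a list of rows, each a list of 7 numbers: the turn, a rotation vector about the tool's x, y, z in rad, then the shift along the tool's x, y, z in mm, then the closure, from 0 (fully open) to 1 (shut). In form: [[wx, wy, wz, dx, dy, dz, fingers], ...]. A call has 1 to 10 rows; each row shifts and turns the pose as measured when the row begins, along the tool's axes as they then stand; what a row does not reach is not made up. A row lasts 1/12 s, in which the tool goes at most 41.7 mm and 7.16 degrees, less where a joint would pass 70% of its speed; a pose out of reach is approached as far as the arm can. A call with a gripper value outside its range is refused whole. The fingers move at their own pace and stop on an object; FORCE is the grip in N (left out, the last holds). Time passes only in rows, so rows that do not move let the fingers close. It gives the time, the measured TCP pose, the force and the opening at its end, in the units of the state.
- sense(): the state, without advancing time (a new reading comes with each control period).
- grab_frame(name): name is "scene" or "top"; returns a dict with "color" (480x640x3 uint8, red, green, blue), "mtx" (3x3 intrinsics, pixels), "distortion" ([k1, k2, p1, p2, k3] as OpenCV has them; the pictures are not rectified), "T" (4x4, takes a point from camera to world coordinates). Camera axes: x right, y down, z forward; pixel columns grow to the right and rows downward; lengths in mm; the calibration is good to about 2 mm. A picture is of the moment at which its call begins. There is no depth.
- job.sign_off(): hands the job in, once; it reports no verdict.
The state is a dict: "clock": time; "qpos": joint angles; "qvel": joint speeds; "joint_efforts": joint torques, N m; "eef_pos": TCP position; "tcp_rot": TCP orientation; "contact_force": force on the tool from outside, world axes, zero at the start; "wrist_torque": the same for the moment, N m; "opening": opening from 0.0 (shut) to 1.0 (fully open).
Only numpy, scipy, OpenCV 4.12 (cv2) and the standard library are available. Lean on these libraries where they do the work, as an engineer would, in place of code of your own. Each camera call takes 0.05 s, during which the arm holds its last target.

## Task

Turn the clear dial lid of the round parts box until its opening lines up with the compartment that is empty but for a round foam pad. Then lay the loose black speaker box in there, cones up and flat on the pad, lowering it rather than dropping it, and leave everything else on the bench as it is, the lid still lined up.

Things in the scene. Friction and masses are not known exactly. Their poses are not given: they have to be found in the camera images.
- parts_box: Round white parts box, 270 mm across, fixed; origin under its centre. Five 72 degree sectors round a hub of radius 20 mm: the one about its +x axis is a solid deck, where the lid parks; the other four (centred 72, 144, 216, 288 degrees counter-clockwise) are compartments, floors 5 mm and walls (3 mm dividers, 4 mm outer) 39 mm above the bench. One, different each time, holds only the foam pad.
- dial (a joint): Angle of the dial lid about the box's upright centre axis (rad, counter-clockwise from above positive), 0 with its opening over the solid deck. It turns endlessly either way with a drag of about 1.5 N at the rib and stays where left. The lid is a 281 mm disc, grey rim and hub (radius 34 mm), clear panels: underside 40.5 mm, top 47 mm (panels 45, hub 53) above the bench.
- opening (a point): Centre of the lid's one opening, 80 mm from the axis, at the height of the lid's top (47 mm); turns with the lid. The opening is a sector 68 degrees wide, from 34 to 127 mm from the axis, bordered by two grey spokes.
- rib (a point): Middle of the top edge of the lid's finger rib: an upright grey bar on the lid, straight across from the opening, 70 mm long along the radius (46 to 116 mm from the axis), 8 mm thick, rising from the lid to 73 mm above the bench. Push against either flat side of it to turn the lid.
- box_axis (a point): Point on the lid's turning axis, 47 mm above the bench.
- pad_top (a point): Centre of the upper face of the charcoal foam pad, a disc 80 mm across and 5 mm thick lying on the floor of the wanted compartment, centred 80 mm from the box's axis; the upper face is 10 mm above the bench.
- speaker_mid (a point): Centre (half-way up) of the loose black speaker box, the part to put away: 60 mm long (x), 24 mm wide (y), 22 mm high (z), a low mounting ear at each end (72 mm over the ears), two round cones on top, about 45 g. It lies cones up on the green mat, x along its length, z up. Grasp it across its 24 mm width.
- blower: Black blower module, 50 x 50 x 14 mm, lying loose in one of the other compartments; origin under its centre. Leave it.
- finned_sink: Finned aluminium heat sink, 46 x 40 x 20 mm, loose in another compartment; origin under its centre. Leave it.
- hinge_bracket: Steel hinge bracket, 58 x 16 x 16 mm, loose in another compartment; origin under its centre. Leave it.
- screwdriver: Screwdriver, 180 mm, lying on the mat; origin under its middle. Leave it.
- battery: Flat black battery pack, 190 x 82 x 6 mm, on the mat; origin under its centre. Leave it.
- heat_pipe: Copper cooler with fan and heat pipe, 240 mm long, 9 mm high, on the mat; origin under its middle. Leave it.
- spudger: Black plastic pry stick, 150 mm long, 7 mm high, on the mat; origin under its middle. Leave it.
- ssd_stick: Storage stick, 80 x 22 x 4 mm, on the mat; origin under its centre. Leave it.
- mainboard: Laptop mainboard, 235 x 75 x 5 mm, on the mat beyond the box; origin under its centre. Leave it.
Things that resemble listed ones, but are neither listed nor needed, are in the scene too. Leave any pink or purple look-alike of the part that bears speaker_mid alone.

How it is judged (in metres and radians):
On the way:
1. The lid stands still with its opening lined up with the compartment that holds only the foam pad (opening centre within 9 mm of the pad's centre, seen from above) (horizontal distance between opening and pad_top below 0.009 m and velocity of joint dial between -0.05 and 0.05 rad/s), for 0.2 s.
At the end, for the whole second after the job is handed in: The lid is at rest with its opening's centre within 12 mm of the foam pad's centre (seen from above), and the speaker box lies at rest, cones up, flat on the pad (tilt under 0.15 rad, its centre 16 to 26 mm above the bench and within 30 mm of the pad's centre, seen from above) (horizontal distance between opening and pad_top below 0.012 m and velocity of joint dial between -0.05 and 0.05 rad/s and horizontal distance between speaker_mid and pad_top below 0.03 m and height (world z) of speaker_mid between 0.016 and 0.026 m and angle between speaker_mid's own z axis and vertical below 0.15 rad and linear speed of speaker below 0.02 m/s); the robot touches nothing.
It fails at once if The speaker box is dropped into the compartment (moving faster than 0.5 m/s inside it) (horizontal distance between speaker_mid and pad_top below 0.045 m and height (world z) of speaker_mid below 0.036 m and linear speed of speaker above 0.5 m/s).
It fails at once if Another loose part or tool is shifted by more than 30 mm (distance of any of blower, finned_sink, hinge_bracket, screwdriver, battery, heat_pipe, spudger, ssd_stick, mainboard from where it was at the start of the episode above 0.03 m).
It also fails if it takes over 61 s, if anything falls off the work surface, if the arm or the gripper's body presses on something with over 40 N, if the wrist force passes 120 N, or if a joint passes its speed limit or range.

## Working session

There is one attempt and no reset: what is moved stays moved. The work goes in short steps, Python scripts to look and compute and a shell command to move; the robot and the scene stay as the last step left them, time stands still between calls to the robot, and variables do not carry over. Pictures are saved under pics/ and viewed, and the job is handed in when it is done.

```bash
mkdir -p pics; python3 - <<'E'
from rig import sense, grab_frame, job, r
import cv2
for n in("scene","top"):
    f=grab_frame(n); cv2.imwrite(f"pics/{n}0.png",f["color"][:,:,::-1]); print(n,f["mtx"].tolist(),f["distortion"],f["T"].round(3).tolist())
print(sense(), r.tip_extent)
E
```

```text
scene [[621.5953984332795, 0.0, 318.1589628369774], [0.0, 621.5953984332795, 239.54502640368645], [0.0, 0.0, 1.0]] [-0.04704141  0.          0.          0.          0.        ] [[-0.691, 0.577, -0.434, 1142.272], [0.722, 0.566, -0.397, 560.027], [0.016, -0.589, -0.808, 1158.556], [0.0, 0.0, 0.0, 1.0]]
top [[539.2421376720381, 0.0, 311.75369892455956], [0.0, 539.2421376720381, 235.37321305469817], [0.0, 0.0, 1.0]] [0.04748005 0.         0.         0.         0.        ] [[0.005, -0.999, 0.038, 512.002], [-1.0, -0.005, -0.018, 4.593], [0.018, -0.038, -0.999, 1229.582], [0.0, 0.0, 0.0, 1.0]]
{'clock': 0.1, 'qpos': array([-1.33537040e+00,  3.53566026e-01,  1.63406519e+00,  8.10781664e-06,
        1.15519062e+00, -2.39532316e-03]), 'qvel': array([-0.00163463, -0.00230145, -0.00188456, -0.00014633,  0.00103686,
       -0.0010333 ]), 'joint_efforts': array([-6.20544815e-04, -6.06356192e+01, -3.42821038e+01,  2.79098037e-05,
        3.92645539e-03,  1.09309187e-05]), 'eef_pos': array([ 147.19536376, -607.19987182,  404.04233274]), 'tcp_rot': array([-3.14036350e+00, -1.03578391e-05,  2.37817970e-01]), 'contact_force': array([ 0.1688885 , -0.37852154,  0.48290099]), 'wrist_torque': array([-0.04350392, -0.00895954, -0.02223553]), 'opening': 1.0024890797598818} 173.4
```

View pics/scene0.png

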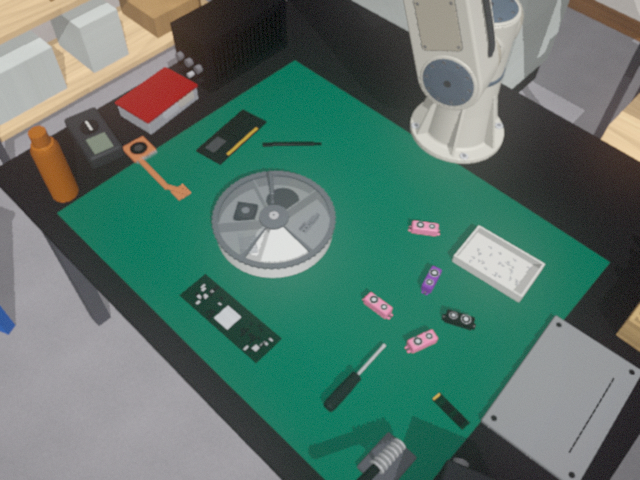

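View pics/top0.png

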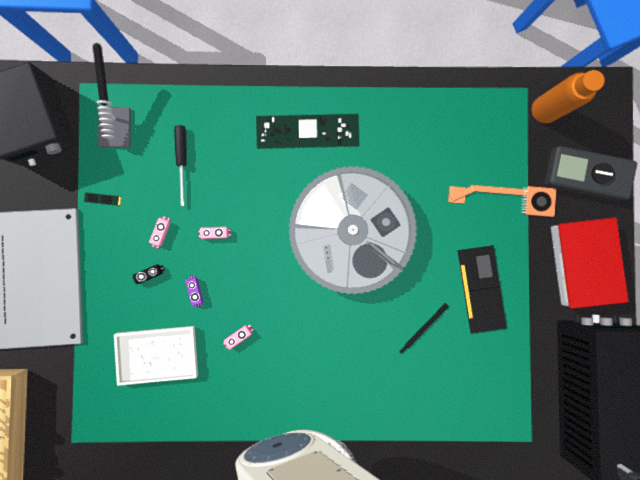

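The top view shows the dial box at about (353,230), the charcoal pad at (371,260), and the opening over the white deck at (323,203). The speaker candidates are black (148,273), purple (194,291), and pink (159,232), (214,233) and (238,336). Only the black one fits the description. I'll enlarge both areas.

```bash
python3 - <<'E'
import cv2
t=cv2.imread("pics/top0.png")
cv2.imwrite("pics/c_box.png",cv2.resize(t[160:300,282:424],None,fx=4,fy=4,interpolation=cv2.INTER_CUBIC))
cv2.imwrite("pics/c_spk.png",cv2.resize(t[250:300,120:180],None,fx=10,fy=10,interpolation=cv2.INTER_CUBIC))
E
```

```text
(no output)
```

View pics/c_box.png

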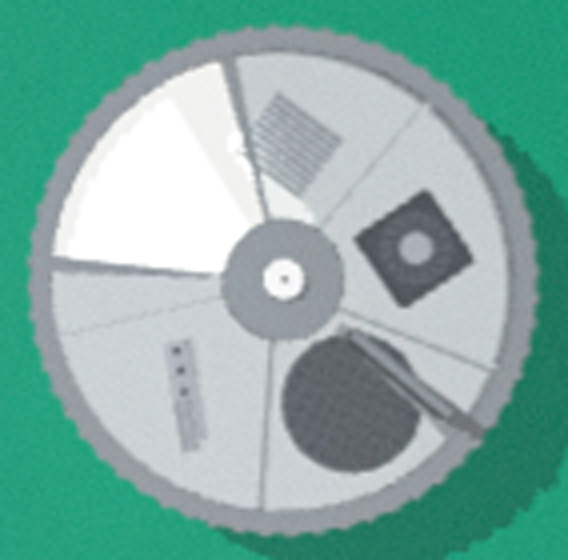

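View pics/c_spk.png

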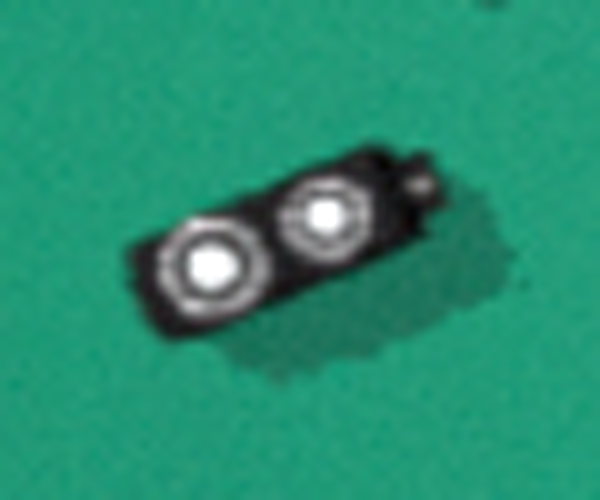

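```bash
cat > h.py <<'E'
import numpy as np, cv2
from rig import sense, grab_frame, job, r
def ray(f,uv):
    p=cv2.undistortPoints(np.array([[uv]],float),f["mtx"],np.array(f["distortion"]))[0,0]
    d=f["T"][:3,:3]@[p[0],p[1],1]; return f["T"][:3,3],d
def at(f,uv,z):
    o,d=ray(f,uv); return o+d*(z-o[2])/d[2]
def proj(f,P):
    T=np.linalg.inv(f["T"]); P=np.atleast_2d(np.array(P,float))
    rv=cv2.Rodrigues(T[:3,:3])[0]
    return cv2.projectPoints(P,rv,T[:3,3],f["mtx"],np.array(f["distortion"]))[0][:,0]
def crop(f,x0,y0,x1,y1,k,name):
    c=cv2.resize(f["color"][y0:y1,x0:x1,::-1],None,fx=k,fy=k,interpolation=cv2.INTER_CUBIC); cv2.imwrite("pics/"+name,c)
E
python3 - <<'E'
from h import *
f=grab_frame("top"); g=grab_frame("scene")
b=lambda u,v,z:at(f,(282+(u+.5)/4-.5,160+(v+.5)/4-.5),z)
s=lambda u,v,z:at(f,(120+(u+.5)/10-.5,250+(v+.5)/10-.5),z)
C=b(284,280,53); P=b(351,403,10);print("hub",C,"pad",P,np.hypot(*(P-C)[:2]))
# rim outline
print("rim", [b(u,v,47).round(1) for u,v in((30,280),(538,280),(284,27),(284,534))])
ang=lambda q:np.degrees(np.arctan2(*(q-C)[1::-1]))
print("pad ang",ang(P))
for n,u,v,z in(("s1o",232,62,47),("s1i",265,218,47),("s2o",52,263,47),("s2i",220,274,47),("ribi",347,330,73),("ribo",480,435,73)):
    q=b(u,v,z);print(n,q.round(1),ang(q),np.hypot(*(q-C)[:2]))
print("spk corners",[s(*p,22).round(1) for p in((130,250),(165,338),(425,235),(375,145))])
c1=s(212,265,22);c2=s(325,216,22);print(c1,c2,(c1+c2)/2,np.degrees(np.arctan2(*(c2-c1)[1::-1])))
crop(g,200,160,350,285,5,"s_box.png");crop(g,430,295,490,340,10,"s_spk.png")
E
```

```text
hub [ 569.57188633 -105.37814011   53.        ] pad [ 502.22505197 -147.43114173   10.        ] 79.39805440954697
rim [array([569.1,  33.6,  47. ]), array([ 570.6, -245.7,   47. ]), array([ 709.6, -105.6,   47. ]), array([ 430.8, -106.1,   47. ])]
pad ang -148.0183415547114
s1o [690. -77.  47.] 13.261017961959748 123.72282904213571
s1i [604.  -95.4  47. ] 16.161194342855946 35.79314141189589
s2o [578.5  21.6  47. ] 85.966233812589 127.25644553006589
s2i [573.  -70.7  47. ] 84.38347963606329 34.81084290128537
ribi [ 541.9 -137.4   73. ] -130.8290939315028 42.34709317872005
ribo [ 485.9 -208.8   73. ] -128.96366856509235 133.00322162693286
spk corners [array([469. , 379.2,  22. ]), array([449.6, 371.2,  22. ]), array([472.4, 314.8,  22. ]), array([492.3, 326.1,  22. ])]
[465.72022003 361.25782734  22.        ] [476.58407004 336.79113608  22.        ] [471.15214504 349.02448171  22.        ] -66.05752879427001
```

View pics/s_box.png

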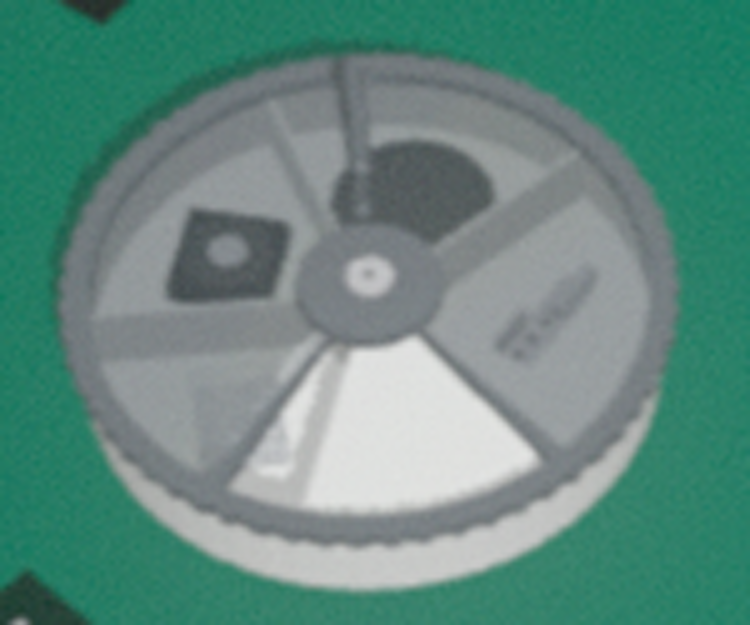

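View pics/s_spk.png

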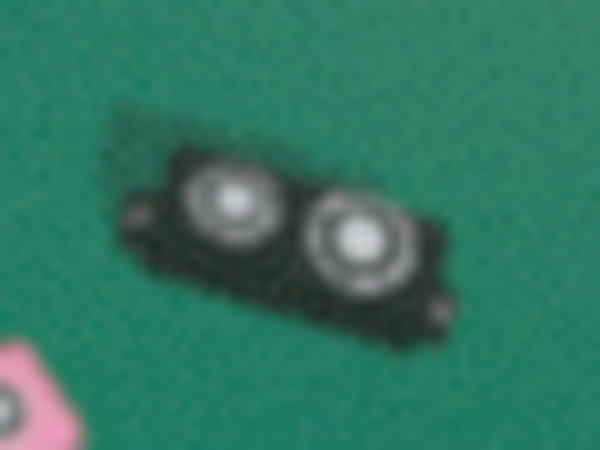

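The pad measures 79.4 mm from the axis (80 expected) and the rim is 279–280 mm across (281), so the fit is good. The opening is at about 50°, the rib at 230° and the pad at 212°. The enlarged crop confirms the black speaker at (148,273) as the target. The plan is to cage the rib and swing it +162°. First I'll check the speaker against the scene camera and work out the moves.

```bash
cat >> h.py <<'E'
def rel(x,y,z,yaw=None):
    s=sense(); R=None
    from scipy.spatial.transform import Rotation as Ro
    R=Ro.from_euler("xyz",s["tcp_rot"])
    d=R.inv().apply(np.array([x,y,z])-s["eef_pos"])
    print("tool shift",d.round(1),"len",np.linalg.norm(d).round(1))
    if yaw is not None:
        w=(R.inv()*Ro.from_euler("xyz",[np.pi,0,yaw])).as_rotvec(); print("turn AFTER/BEFORE shift",w.round(4))
        print("shift if turned first",Ro.from_euler("xyz",[np.pi,0,yaw]).inv().apply(np.array([x,y,z])-s["eef_pos"]).round(1))
    print("t",s["clock"],"pos",s["eef_pos"].round(1),"rot",s["tcp_rot"].round(4),"open",round(s["opening"],3),"F",s["contact_force"].round(1),"q",s["qpos"].round(2))
E
python3 - <<'E'
from h import *
g=grab_frame("scene")
c=[at(g,(430+(u+.5)/10-.5,295+(v+.5)/10-.5),22).round(1) for u,v in((236,200),(362,237))]
print("cones by scene",c)
rel(517.7,-167.7,280,0.873)
E
```

```text
cones by scene [array([473.9, 337.3,  22. ]), array([462.6, 361.7,  22. ])]
tool shift [ 463.6 -339.9  124.6] len 588.2
turn AFTER/BEFORE shift [-6.000e-04 -2.000e-04 -6.352e-01]
shift if turned first [574.9   1.4 124.4]
t 0.25 pos [ 147.2 -607.3  404.4] rot [-3.141   0.      0.2378] open 1.002 F [-0.8 -0.5 -0.3] q [-1.34  0.35  1.63 -0.    1.16 -0.  ]
```

Both cameras put the cone midpoint at about (470,349), within 3 mm of each other.

```bash
python3 -m creep '[[0,0,-0.106,0,0,0,0],[0,0,-0.106,0,0,0,0],[0,0,-0.106,0,0,0,0],[0,0,-0.106,0,0,0,0],[0,0,-0.106,0,0,0,0],[0,0,-0.105,0,0,0,0.5],[0,0,0,36,0,8,0.5],[0,0,0,36,0,8,0.5],[0,0,0,36,0,8,0.5],[0,0,0,36,0,8,0.5]]' 20; python3 -m creep '[[0,0,0,36,0,8,0.5],[0,0,0,36,0,8,0.5],[0,0,0,36,0,8,0.5],[0,0,0,36,0,8,0.5],[0,0,0,36,0,8,0.5],[0,0,0,36,0,8,0.5],[0,0,0,36,0,8,0.5],[0,0,0,36,0,8,0.5],[0,0,0,36,0,8,0.5],[0,0,0,36,0,8,0.5]]'; python3 -c "
from h import *
rel(517.7,-167.7,280,0.873)"
```

```text
clock: 1.08
eef_pos: [235.1, -495.8, 371.5]
tcp_rot: [3.139, 0.004, 0.9]
contact_force: [1.1, 0.4, -0.3]
opening: 0.501
clock: 1.92
eef_pos: [467.0, -199.4, 287.7]
tcp_rot: [3.135, 0.004, 0.897]
contact_force: [0.7, -0.6, 0.7]
opening: 0.5
tool shift [56.5 19.8  7.7] len 60.3
turn AFTER/BEFORE shift [0.007  0.0037 0.0235]
shift if turned first [56.9 18.5  7.7]
t 1.9167 pos [ 467.  -199.4  287.7] rot [3.1347 0.0037 0.8965] open 0.5 F [ 0.7 -0.6  0.7] q [-0.4   0.32  1.99 -0.01  0.83  0.27]
```

```bash
python3 -m creep '[[0.007,0.004,0.023,28,9,4,0.5],[0,0,0,28,9,4,0.5],[0,0,0,0,0,0,0.5]]'; python3 -c "
from h import *
rel(517.7,-167.7,280,0.873)
f=grab_frame('top');crop(f,282,160,424,300,4,'a1.png')"
```

```text
clock: 2.17
eef_pos: [520.9, -160.2, 278.0]
tcp_rot: [-3.141, -0.002, 0.877]
contact_force: [0.9, -0.6, 0.3]
opening: 0.501
tool shift [-7.8  2.3 -2. ] len 8.4
turn AFTER/BEFORE shift [-0.001  -0.0016  0.0039]
shift if turned first [-7.8  2.3 -2. ]
t 2.1667 pos [ 520.9 -160.2  278. ] rot [-3.1406e+00 -1.6000e-03  8.7690e-01] open 0.501 F [ 0.9 -0.6  0.3] q [-0.3   0.39  1.91  0.    0.84  0.39]
```

View pics/a1.png

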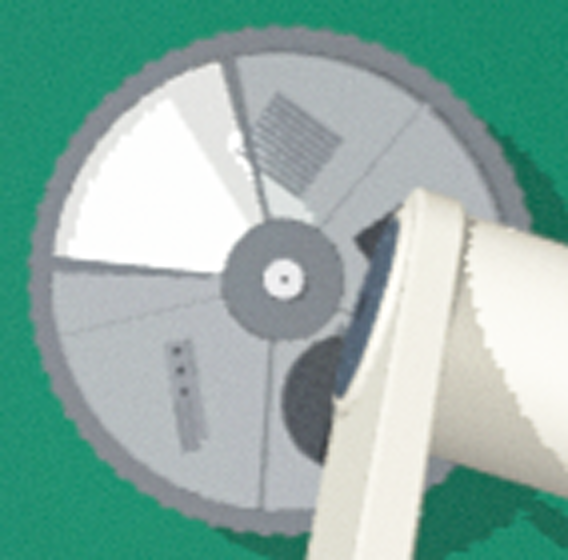

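The arm now hides the rib, and the lid is unchanged: the spoke edges are still at crop (232,62) and (52,263). I'll descend with the jaws about 42 mm open.

```bash
python3 -m creep '[[0,0,0.004,-7,2,14,0.5],[0,0,0,0,0,14,0.5],[0,0,0,0,0,14,0.5],[0,0,0,0,0,9,0.5],[0,0,0,0,0,0,0.84],[0,0,0,0,0,0,0.84],[0,0,0,0,0,0,0.84],[0,0,0,0,0,0,0.84]]' 20; python3 -c "
from h import *
rel(517.7,-167.7,225,0.873)
f=grab_frame('scene');crop(f,200,120,360,240,5,'a2.png')"
```

```text
clock: 2.88
eef_pos: [513.2, -170.4, 226.8]
tcp_rot: [-3.139, 0.001, 0.874]
contact_force: [0.2, -0.1, 0.0]
opening: 0.16
tool shift [4.9 1.7 1.8] len 5.5
turn AFTER/BEFORE shift [-0.0026  0.001   0.0008]
shift if turned first [4.9 1.7 1.8]
t 2.8833 pos [ 513.2 -170.4  226.8] rot [-3.139e+00  1.000e-03  8.738e-01] open 0.16 F [ 0.2 -0.1  0. ] q [-0.32  0.46  1.94 -0.    0.74  0.37]
```

View pics/a2.png

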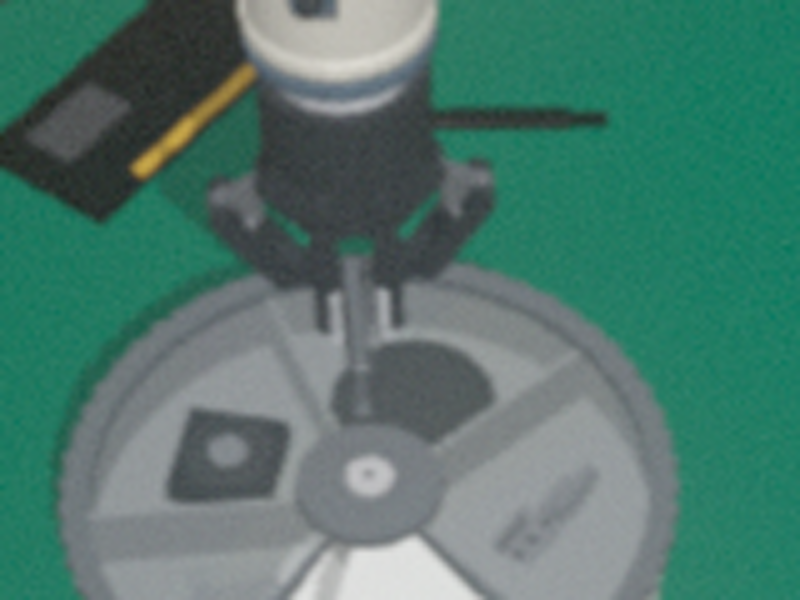

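The rib sits between the fingers at crop (355,300). I'll swing counter-clockwise in arcs about the box axis.

```bash
python3 -m creep '[[0,0,-0.05,4,4,1,0.84],[0,0,-0.1,0.4,8.1,0,0.84],[0,0,-0.1,0.4,8.1,0,0.84],[0,0,-0.1,0.4,8.1,0,0.84],[0,0,-0.1,0.4,8.1,0,0.84],[0,0,-0.1,0.4,8.1,0,0.84],[0,0,-0.1,0.4,8.1,0,0.84],[0,0,-0.1,0.4,8.1,0,0.84]]'; cat >> h.py <<'E'
C=np.array([569.8,-105.7]); PAD=212.0
def pol():
    s=sense(); d=s["eef_pos"][:2]-C
    print("t",round(s["clock"],2),"rad",np.hypot(*d).round(1),"rib ang",np.degrees(np.arctan2(d[1],d[0])).round(2),"yaw",np.degrees(s["tcp_rot"][2]).round(2),"rot",s["tcp_rot"].round(3),"z",s["eef_pos"][2].round(1),"F",s["contact_force"].round(1),"q6",s["qpos"][5].round(2))
E
python3 -c "
from h import *
pol()"
```

```text
clock: 3.6
eef_pos: [569.8, -185.9, 228.2]
tcp_rot: [-3.131, -0.003, 1.655]
contact_force: [-2.0, -1.3, -1.3]
opening: 0.162
t 3.6 rad 80.2 rib ang -89.99 yaw 94.82 rot [-3.131e+00 -3.000e-03  1.655e+00] z 228.2 F [-2.  -1.3 -1.3] q6 -0.4
```

```bash
python3 -m creep '[[-0.01,0,-0.04,0.4,8.5,1,0.84],[0,0,-0.095,0.4,8.5,0.5,0.84],[0,0,-0.095,0.4,8.5,0.5,0.84],[0,0,-0.095,0.4,8.5,0.5,0.84],[0,0,-0.095,0.4,8.5,0.5,0.84],[0,0,-0.095,0.4,8.5,0.5,0.84],[0,0,-0.095,0.4,8.5,0.5,0.84],[0,0,-0.095,0.4,8.5,0.5,0.84],[0,0,-0.095,0.4,8.5,0.5,0.84],[0,0,-0.095,0.4,8.5,0.5,0.84]]'; python3 -c "
from h import *
pol()"
```

```text
clock: 4.43
eef_pos: [640.9, -145.2, 227.2]
tcp_rot: [-3.139, -0.007, 2.596]
contact_force: [-2.2, -0.5, 0.3]
opening: 0.16
t 4.43 rad 81.3 rib ang -29.02 yaw 148.76 rot [-3.139 -0.007  2.596] z 227.2 F [-2.2 -0.5  0.3] q6 -1.25
```

```bash
python3 -m creep '[[0,0,-0.12,0.4,8.3,1,0.84],[0,0,-0.1,0.4,8.3,0.5,0.84],[0,0,-0.1,0.4,8.3,0.5,0.84],[0,0,-0.1,0.4,8.3,0.5,0.84],[0,0,-0.1,0.4,8.3,0.5,0.84],[0,0,-0.1,0.4,8.3,0.5,0.84],[0,0,-0.1,0.4,8.3,0.5,0.84],[0,0,-0.1,0.4,8.3,0.5,0.84],[0,0,-0.06,0.2,5,0,0.84],[0,0,0,0,0,0,0.84]]'; python3 -c "
from h import *
pol()
a=np.radians(32);rel(C[0]+81*np.cos(a),C[1]+81*np.sin(a),226,np.radians(212))"
```

```text
clock: 5.27
eef_pos: [646.4, -74.8, 227.7]
tcp_rot: [-3.141, -0.007, -2.754]
contact_force: [-0.4, 0.5, -0.2]
opening: 0.162
t 5.27 rad 82.6 rib ang 21.98 yaw -157.77 rot [-3.141 -0.007 -2.754] z 227.7 F [-0.4  0.5 -0.2] q6 -2.07
tool shift [ 2.7 14.1  1.7] len 14.5
turn AFTER/BEFORE shift [-0.0002 -0.0075 -0.1705]
shift if turned first [ 0.3 14.4  1.7]
t 5.2667 pos [646.4 -74.8 227.7] rot [-3.1408 -0.0074 -2.7536] open 0.162 F [-0.4  0.5 -0.2] q [-0.12  0.59  1.69 -0.01  0.86 -2.07]
```

```bash
python3 -m creep '[[0,-0.007,-0.06,1,5,1,0.84],[0,0,-0.06,0.5,5,0,0.84],[0,0,-0.03,0.3,3,0,0.84],[0,0,0,0,0,0,0.84],[0,0,0,0,0,0,0.84]]'; python3 -c "
from h import *
pol()
a=np.radians(32);rel(C[0]+81*np.cos(a),C[1]+81*np.sin(a),226,np.radians(212))"
```

```text
clock: 5.68
eef_pos: [640.5, -64.7, 229.6]
tcp_rot: [-3.137, 0.004, -2.607]
contact_force: [0.2, 0.0, 0.3]
opening: 0.159
t 5.68 rad 81.8 rib ang 30.13 yaw -149.39 rot [-3.137  0.004 -2.607] z 229.6 F [0.2 0.  0.3] q6 -2.21
tool shift [0.8 2.7 3.6] len 4.5
turn AFTER/BEFORE shift [-0.0048  0.0035 -0.0243]
shift if turned first [0.7 2.7 3.6]
t 5.6833 pos [640.5 -64.7 229.6] rot [-3.1369  0.0036 -2.6074] open 0.159 F [0.2 0.  0.3] q [-0.1   0.58  1.71 -0.    0.84 -2.21]
```

```bash
python3 -m creep '[[-0.005,0,-0.024,0.7,2.7,2,0.84],[0,0,0,0,0,0,0.95],[0,0,0,0,0,0,0.95],[0,0,0,0,0,0,0.95],[0,0,0,0,0,0,0.95]]' 20; python3 -c "
from h import *
pol()
f=grab_frame('top');crop(f,282,160,424,300,4,'a3.png')"
```

```text
clock: 6.1
eef_pos: [639.1, -63.1, 228.1]
tcp_rot: [3.141, 0.005, -2.588]
contact_force: [-0.0, 0.6, -0.0]
opening: 0.087
t 6.1 rad 81.3 rib ang 31.58 yaw -148.29 rot [ 3.141  0.005 -2.588] z 228.1 F [-0.   0.6 -0. ] q6 -2.23
```

View pics/a3.png

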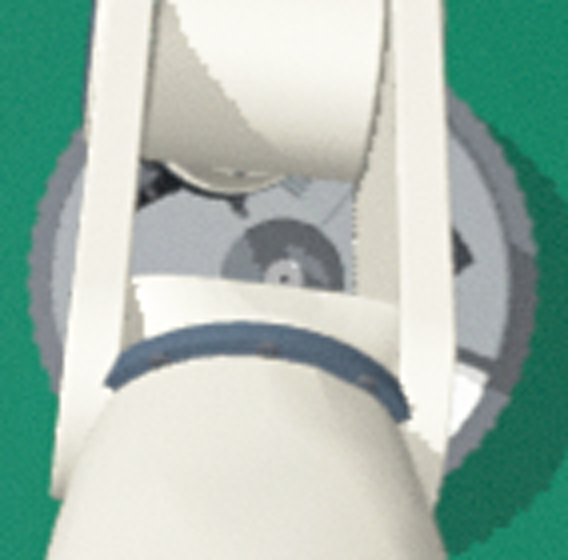

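The opening reads 0.087 (7.4 mm), so the 8 mm rib is gripped. It sits at 31.6°, which puts the opening at 211.6°. Next I'll release, lift and turn toward the speaker.

```bash
python3 -m creep '[[0,0,0,0,0,0,0.5],[0,0,0,0,0,0,0.5],[0,0,0,0,0,0,0.5],[0,0,0,0,0,0,0.5],[0,0,0,0,0,-20,0.5],[0,0,0,0,0,-25,0.5],[0,0,0,0,0,-25,0.5],[0,0,0.12,0,0,-15,0.5],[0,0,0.12,0,0,0,0.5],[0,0,0.12,0,0,0,0.5]]' 20;  python3 -m creep '[[0,0,0.12,0,0,0,0.5],[0,0,0.12,0,0,0,0.5],[0,0,0.12,0,0,0,0.5],[0,0,0.12,0,0,0,0.5],[0,0,0.12,0,0,0,0.5],[0,0,0.12,0,0,0,0.5],[0,0,0.12,0,0,0,0.5],[0,0,0.12,0,0,0,0.5],[0,0,0.12,0,0,0,0.5],[0,0,0.12,0,0,0,0.5]]'; python3 -c "
from h import *
pol();rel(469.7,349.3,280,np.radians(114))"
```

```text
clock: 6.98
eef_pos: [638.1, -63.7, 315.5]
tcp_rot: [3.139, 0.0, -2.957]
contact_force: [0.2, 0.5, -0.4]
opening: 0.498
clock: 7.82
eef_pos: [638.1, -64.0, 317.4]
tcp_rot: [3.138, -0.0, 2.076]
contact_force: [-0.4, 0.4, -0.0]
opening: 0.502
t 7.82 rad 80.0 rib ang 31.45 yaw 118.95 rot [ 3.138 -0.     2.076] z 317.4 F [-0.4  0.4 -0. ] q6 -0.61
tool shift [443.1  52.6  37.6] len 447.8
turn AFTER/BEFORE shift [ 0.0032 -0.0002  0.0863]
shift if turned first [446.   14.3  37.4]
t 7.8167 pos [638.1 -64.  317.4] rot [ 3.1384e+00 -1.0000e-04  2.0760e+00] open 0.502 F [-0.4  0.4 -0. ] q [-0.1   0.47  1.67  0.    1.   -0.61]
```

```bash
python3 -m creep '[[0.003,0,0.086,0,0,0,0.4],[0,0,0,39,1,3,0.4],[0,0,0,39,1,3,0.4],[0,0,0,39,1,3,0.4],[0,0,0,39,1,3,0.4],[0,0,0,39,1,3,0.4],[0,0,0,39,1,3,0.4],[0,0,0,39,1,3,0.4],[0,0,0,39,1,3,0.4],[0,0,0,39,1,3,0.4]]';  python3 -m creep '[[0,0,0,35,1,3,0.4],[0,0,0,10,0,0,0.4],[0,0,0,0,0,0,0.4]]'; python3 -c "
from h import *
rel(469.7,349.3,280,np.radians(114))
f=grab_frame('top');crop(f,282,160,424,300,4,'a4.png');g=grab_frame('scene');cv2.imwrite('pics/a4s.png',g['color'][:,:,::-1])"
```

```text
clock: 8.65
eef_pos: [506.4, 267.5, 290.0]
tcp_rot: [3.135, 0.005, 1.965]
contact_force: [0.3, 0.2, -0.2]
opening: 0.602
clock: 8.9
eef_pos: [485.9, 317.2, 286.5]
tcp_rot: [3.135, 0.003, 1.971]
contact_force: [0.3, -0.6, 0.0]
opening: 0.602
tool shift [35.9 -2.5  6.3] len 36.5
turn AFTER/BEFORE shift [ 0.0069  0.0033 -0.0191]
shift if turned first [35.9 -1.8  6.5]
t 8.9 pos [485.9 317.2 286.5] rot [3.1347 0.0032 1.9706] open 0.602 F [ 0.3 -0.6  0. ] q [ 0.58  0.42  1.83 -0.01  0.88  0.18]
```

View pics/a4.png

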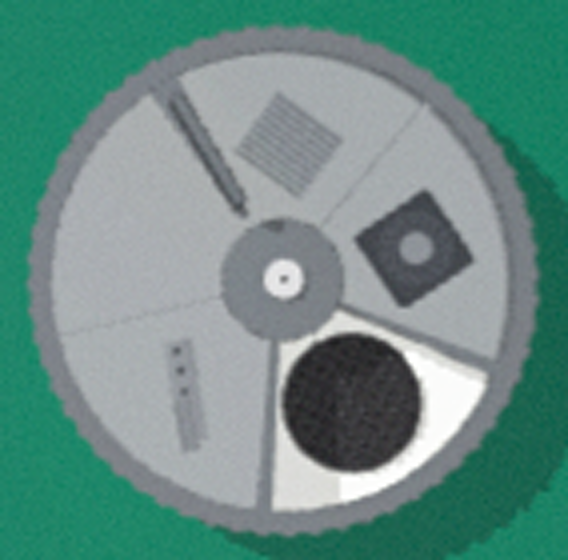

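View pics/a4s.png

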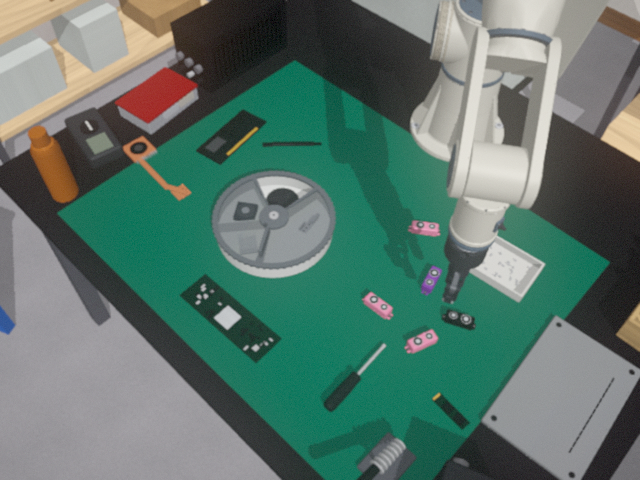

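The opening at crop (352,402) now frames the pad between both spokes. I'll check it numerically and work out the approach to the speaker.

```bash
python3 - <<'E'
from h import *
f=grab_frame("top")
b=lambda u,v,z:at(f,(282+(u+.5)/4-.5,160+(v+.5)/4-.5),z)
ang=lambda q:np.degrees(np.arctan2(*(q[:2]-C)[::-1]))%360
for n,u,v in(("r",486,376),("r2",390,334),("l",274,505),("l2",277,370)): print(n,ang(b(u,v,46)))
print("rib",ang(b(166,82,73)),ang(b(240,210,73)))
P=b(352,402,10);print("pad",P,ang(P))
rel(469.7,349.3,230,np.radians(114))
E
```

```text
r 244.94498470690786
r2 243.4749348078807
l 177.6853246505581
l2 176.01835171909977
rib 32.11500389138684 35.515895716926735
pad [ 502.79272613 -147.99731517   10.        ] 212.26154168636862
tool shift [39.2 -3.1 56.3] len 68.7
turn AFTER/BEFORE shift [ 0.0066  0.0039 -0.0221]
shift if turned first [39.1 -1.9 56.5]
t 9.05 pos [487.3 314.4 286.5] rot [3.135  0.0039 1.9676] open 0.594 F [-0.8  0.4  0. ] q [ 0.57  0.42  1.83 -0.01  0.88  0.18]
```

The opening is at about 211° and the pad at 212.3°, which is within about 2 mm. Now I'll move above the speaker.

```bash
python3 -m creep '[[0.006,0.004,-0.022,19,-1,25,0.4],[0,0,0,19,-1,25,0.4],[0,0,0,0,0,5,0.4],[0,0,0,0,0,0,0.4]]'; python3 -c "
from h import *
rel(469.7,349.3,230,np.radians(114))
g=grab_frame('scene');crop(g,400,240,520,350,5,'a5.png');g=grab_frame('top');crop(g,90,200,230,320,5,'a5t.png')"
```

```text
clock: 9.38
eef_pos: [475.0, 343.4, 232.0]
tcp_rot: [3.137, 0.001, 1.983]
contact_force: [-0.2, 0.2, 0.8]
opening: 0.6
tool shift [ 7.5 -2.5  2. ] len 8.2
turn AFTER/BEFORE shift [ 0.005   0.0008 -0.0067]
shift if turned first [ 7.6 -2.5  2. ]
t 9.3833 pos [475.  343.4 232. ] rot [3.1366e+00 8.0000e-04 1.9830e+00] open 0.6 F [-0.2  0.2  0.8] q [ 0.62  0.51  1.85 -0.    0.79  0.21]
```

View pics/a5.png

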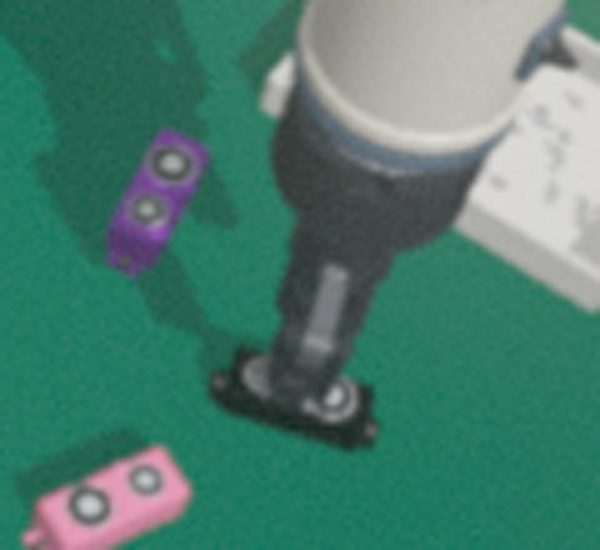

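View pics/a5t.png

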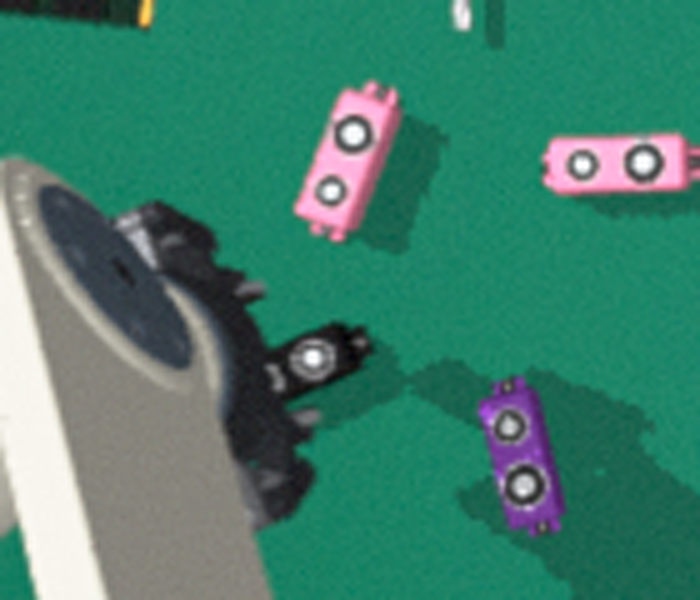

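The jaws straddle the black speaker, with the fingertips at top-crop (250,290) and (305,415) and its axis midway between them. I'll descend to TCP z of about 178 (tips about 4 mm above the mat).

```bash
python3 -m creep '[[0.005,0,-0.006,7,-2.5,14,0.4],[0,0,0,0,0,14,0.4],[0,0,0,0,0,12,0.4],[0,0,0,0,0,8,0.4],[0,0,0,0,0,0,0.4]]'; python3 -c "
from h import *
rel(469.7,349.3,178,np.radians(114))"
```

```text
clock: 9.9
eef_pos: [473.4, 347.0, 185.9]
tcp_rot: [3.134, -0.001, 1.984]
contact_force: [-1.1, -0.3, -0.7]
opening: 0.599
tool shift [ 3.6 -2.5  7.8] len 9.0
turn AFTER/BEFORE shift [ 0.0072 -0.0007 -0.0054]
shift if turned first [ 3.6 -2.4  7.9]
t 9.9 pos [473.4 347.  185.9] rot [ 3.1344e+00 -7.0000e-04  1.9843e+00] open 0.599 F [-1.1 -0.3 -0.7] q [ 0.63  0.58  1.86 -0.    0.7   0.22]
```

```bash
python3 -m creep '[[0.007,0,-0.005,3.5,-2.5,5,0.4],[0,0,0,0,0,3,0.4],[0,0,0,0,0,0,0.4],[0,0,0,0,0,0,0.8],[0,0,0,0,0,0,0.8],[0,0,0,0,0,0,0.8],[0,0,0,0,0,0,0.8],[0,0,0,0,0,0,0.8],[0,0,0,0,0,0,0.8]]' 35; python3 -c "
from h import *
rel(469.7,349.3,178,np.radians(114))
g=grab_frame('top');crop(g,90,200,230,320,5,'a6t.png');g=grab_frame('scene');crop(g,400,240,520,350,5,'a6.png')"
```

```text
clock: 10.65
eef_pos: [470.1, 349.9, 178.7]
tcp_rot: [3.14, -0.001, 1.99]
contact_force: [-0.0, 0.1, -0.2]
opening: 0.272
tool shift [-0.4 -0.6  0.7] len 1.0
turn AFTER/BEFORE shift [ 0.0016 -0.0011  0.0003]
shift if turned first [-0.4 -0.6  0.7]
t 10.65 pos [470.1 349.9 178.7] rot [ 3.1400e+00 -1.1000e-03  1.9899e+00] open 0.272 F [-0.   0.1 -0.2] q [0.64 0.59 1.86 0.   0.69 0.22]
```

View pics/a6.png

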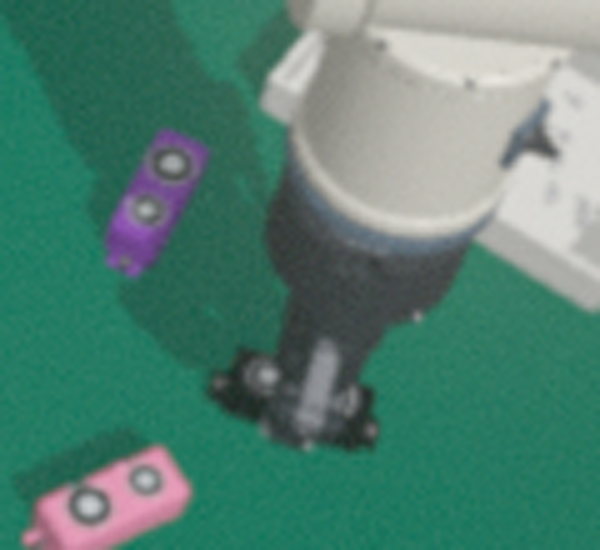

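The opening reads 0.272 (23 mm), so the speaker is gripped with the cones visible and upright. I'll lift it and turn toward 32° (radial over the opening).

```bash
python3 -m creep '[[0,0,0,0,0,-10,0.8],[0,0,0,0,0,-20,0.8],[0,0,0,0,0,-25,0.8],[0,0,0,0,0,-25,0.8],[0,0,0,0,0,-20,0.8],[0,0,0.11,0,0,0,0.8],[0,0,0.11,0,0,0,0.8],[0,0,0.11,0,0,0,0.8],[0,0,0.11,0,0,0,0.8],[0,0,0.11,0,0,0,0.8]]'; python3 -m creep '[[0,0,0.11,0,0,0,0.8],[0,0,0.11,0,0,0,0.8],[0,0,0.11,0,0,0,0.8],[0,0,0.11,0,0,0,0.8],[0,0,0.11,0,0,0,0.8],[0,0,0.11,0,0,0,0.8],[0,0,0.11,0,0,0,0.8],[0,0,0.08,0,0,0,0.8],[0,0,0,0,0,0,0.8]]';python3 -c "
from h import *
rel(502.5,-147.7,290,np.radians(32))
g=grab_frame('scene');crop(g,380,200,540,320,5,'a7.png')"
```

```text
clock: 11.58
eef_pos: [469.7, 349.3, 290.4]
tcp_rot: [3.139, -0.003, 1.42]
contact_force: [1.1, -0.4, -0.8]
opening: 0.265
clock: 12.33
eef_pos: [469.1, 348.7, 297.8]
tcp_rot: [-3.14, -0.008, 0.52]
contact_force: [0.2, -0.3, -0.6]
opening: 0.271
tool shift [-217.6  447.4    5.4] len 497.6
turn AFTER/BEFORE shift [-0.0015 -0.0076 -0.0388]
shift if turned first [-234.7  438.7    7.8]
t 12.3333 pos [469.1 348.7 297.8] rot [-3.14   -0.0076  0.5197] open 0.271 F [ 0.2 -0.3 -0.6] q [0.64 0.41 1.82 0.   0.91 1.69]
```

View pics/a7.png

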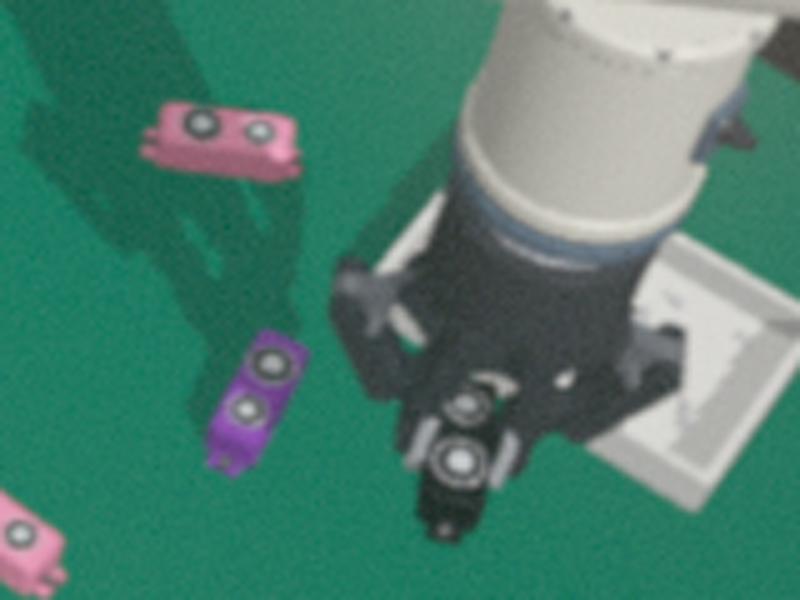

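The speaker is held level, cones up, at crop (460,450). I'll carry it to the box: 14 rows of about (-16.5, 31.5), then correct.

```bash
python3 -m creep '[[0,-0.007,-0.038,0,0,0,0.8],[0,0,0,-17,31.5,0.5,0.8],[0,0,0,-17,31.5,0.5,0.8],[0,0,0,-17,31.5,0.5,0.8],[0,0,0,-17,31.5,0.5,0.8],[0,0,0,-17,31.5,0.5,0.8],[0,0,0,-17,31.5,0.5,0.8],[0,0,0,-17,31.5,0.5,0.8],[0,0,0,-17,31.5,0.5,0.8],[0,0,0,-17,31.5,0.5,0.8]]'; python3 -m creep '[[0,0,0,-17,31.5,0.5,0.8],[0,0,0,-17,31.5,0.5,0.8],[0,0,0,-10,20,0.5,0.8],[0,0,0,-5,10,0.5,0.8],[0,0,0,0,0,0,0.8]]';python3 -c "
from h import *
rel(502.5,-147.7,270,np.radians(32))"
```

```text
clock: 13.22
eef_pos: [498.1, 21.9, 296.5]
tcp_rot: [-3.14, -0.01, 0.611]
contact_force: [1.9, -0.5, 0.1]
opening: 0.269
clock: 13.63
eef_pos: [511.8, -94.0, 296.3]
tcp_rot: [3.139, -0.012, 0.624]
contact_force: [-0.1, 0.4, -0.4]
opening: 0.271
tool shift [-39.2  38.   26. ] len 60.5
turn AFTER/BEFORE shift [ 0.0023 -0.0116  0.0658]
shift if turned first [-36.3  40.6  26.3]
t 13.6333 pos [511.8 -94.  296.3] rot [ 3.139  -0.0116  0.6243] open 0.271 F [-0.1  0.4 -0.4] q [-0.19  0.33  1.95  0.01  0.85  0.75]
```

```bash
python3 -m creep '[[0.002,-0.012,0.066,0,0,4,0.8],[0,0,0,-16,18,8,0.8],[0,0,0,-16,18,8,0.8],[0,0,0,0,0,0,0.8],[0,0,0,0,0,0,0.8]]';python3 -c "
from h import *
rel(502.5,-147.7,250,np.radians(32))"
```

```text
clock: 14.05
eef_pos: [503.8, -141.5, 277.4]
tcp_rot: [3.141, -0.001, 0.566]
contact_force: [0.4, 0.4, -0.2]
opening: 0.273
tool shift [-4.5  4.5 27.4] len 28.1
turn AFTER/BEFORE shift [ 0.0007 -0.0012  0.0077]
shift if turned first [-4.4  4.6 27.4]
t 14.05 pos [ 503.8 -141.5  277.4] rot [ 3.1409e+00 -1.2000e-03  5.6620e-01] open 0.273 F [ 0.4  0.4 -0.2] q [-0.28  0.36  1.96  0.    0.82  0.73]
```

```bash
python3 -m creep '[[0,0,0.007,-4.5,4.5,12,0.8],[0,0,0,0,0,12,0.8],[0,0,0,0,0,0,0.8]]';python3 -c "
from h import *
rel(502.5,-147.7,230,np.radians(32))
g=grab_frame('scene');crop(g,200,120,360,240,5,'a8.png');g=grab_frame('top');crop(g,282,160,424,300,4,'a8t.png')"
```

```text
clock: 14.3
eef_pos: [502.8, -146.2, 252.9]
tcp_rot: [3.14, -0.003, 0.563]
contact_force: [-0.5, 0.7, -0.3]
opening: 0.267
tool shift [-1.1  1.1 22.9] len 23.0
turn AFTER/BEFORE shift [ 0.002  -0.0029  0.0046]
shift if turned first [-1.   1.1 22.9]
t 14.3 pos [ 502.8 -146.2  252.9] rot [ 3.1396e+00 -2.9000e-03  5.6310e-01] open 0.267 F [-0.5  0.7 -0.3] q [-0.29  0.4   1.97  0.    0.77  0.72]
```

View pics/a8.png

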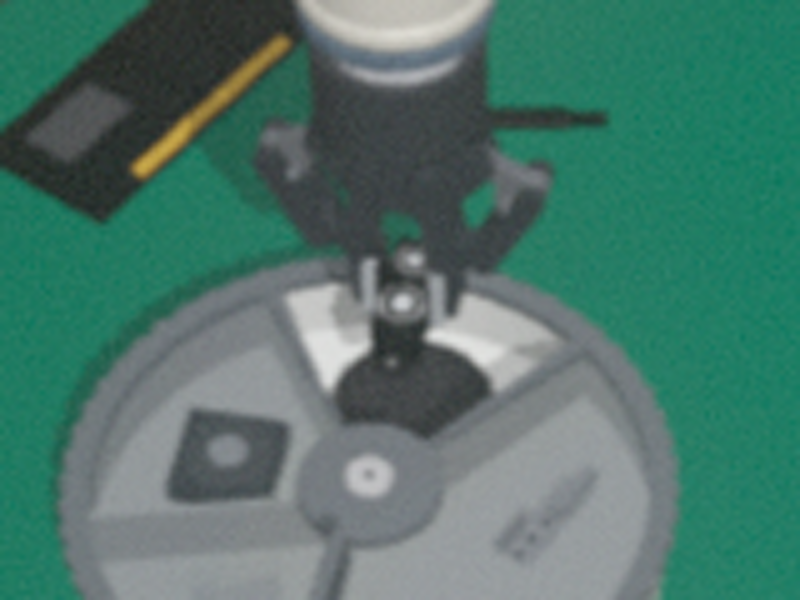

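View pics/a8t.png

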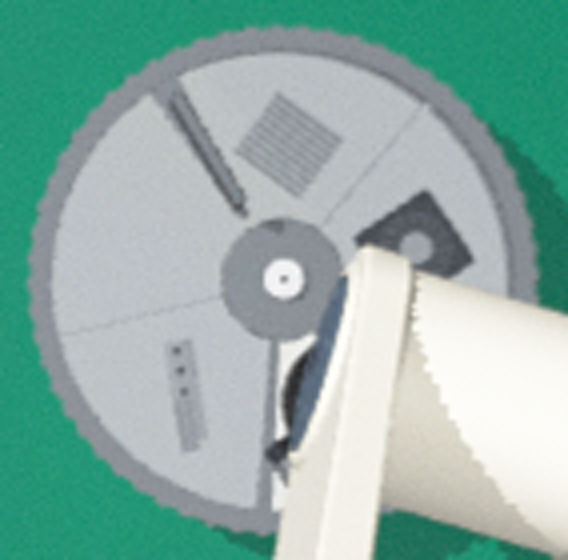

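The speaker hangs over the opening, held level, aligned radially above the pad. I'll lower it in stages.

```bash
python3 -m creep '[[0.002,-0.003,0.004,-1,1,11,0.8],[0,0,0,0,0,11,0.8],[0,0,0,0,0,10,0.8],[0,0,0,0,0,8,0.8],[0,0,0,0,0,0,0.8]]';python3 -c "
from h import *
rel(502.5,-147.7,188.7,np.radians(32))"
```

```text
clock: 14.82
eef_pos: [503.9, -146.8, 211.5]
tcp_rot: [3.139, -0.002, 0.561]
contact_force: [-1.1, 0.0, -1.2]
opening: 0.272
tool shift [-1.7 -0.  22.8] len 22.9
turn AFTER/BEFORE shift [ 0.0025 -0.0021  0.0024]
shift if turned first [-1.6  0.  22.8]
t 14.8167 pos [ 503.9 -146.8  211.5] rot [ 3.1391e+00 -2.1000e-03  5.6090e-01] open 0.272 F [-1.1  0.  -1.2] q [-0.29  0.47  1.99 -0.    0.68  0.72]
```

```bash
python3 -m creep '[[0.002,-0.002,0,-1.5,0,6,0.8],[0,0,0,0,0,6,0.8],[0,0,0,0,0,5,0.8],[0,0,0,0,0,3,0.8],[0,0,0,0,0,2,0.8],[0,0,0,0,0,0,0.8]]';python3 -c "
from h import *
rel(502.5,-147.7,188.7,np.radians(32))"
```

```text
clock: 15.32
eef_pos: [502.7, -147.9, 187.7]
tcp_rot: [-3.141, 0.001, 0.561]
contact_force: [0.5, -0.1, -0.5]
opening: 0.27
tool shift [-0.1 -0.2 -1. ] len 1.1
turn AFTER/BEFORE shift [-0.0002  0.0005  0.0023]
shift if turned first [-0.1 -0.2 -1. ]
t 15.3167 pos [ 502.7 -147.9  187.7] rot [-3.1414e+00  5.0000e-04  5.6080e-01] open 0.27 F [ 0.5 -0.1 -0.5] q [-0.29  0.51  2.   -0.    0.64  0.72]
```

```bash
python3 -m creep '[[0,0,0,0,0,1,0.8],[0,0,0,0,0,0,0.8],[0,0,0,0,0,0,0.8]]';python3 -c "
from h import *
rel(502.5,-147.7,188.7,np.radians(32))
g=grab_frame('scene');crop(g,200,120,360,240,5,'a9.png')"
```

```text
clock: 15.57
eef_pos: [503.1, -148.0, 188.1]
tcp_rot: [3.141, -0.0, 0.561]
contact_force: [-0.7, 0.3, 0.2]
opening: 0.267
tool shift [-0.3 -0.6 -0.6] len 0.9
turn AFTER/BEFORE shift [ 0.0007 -0.0003  0.0022]
shift if turned first [-0.3 -0.6 -0.6]
t 15.5667 pos [ 503.1 -148.   188.1] rot [ 3.1408e+00 -3.0000e-04  5.6070e-01] open 0.267 F [-0.7  0.3  0.2] q [-0.29  0.51  1.99 -0.    0.64  0.72]
```

View pics/a9.png

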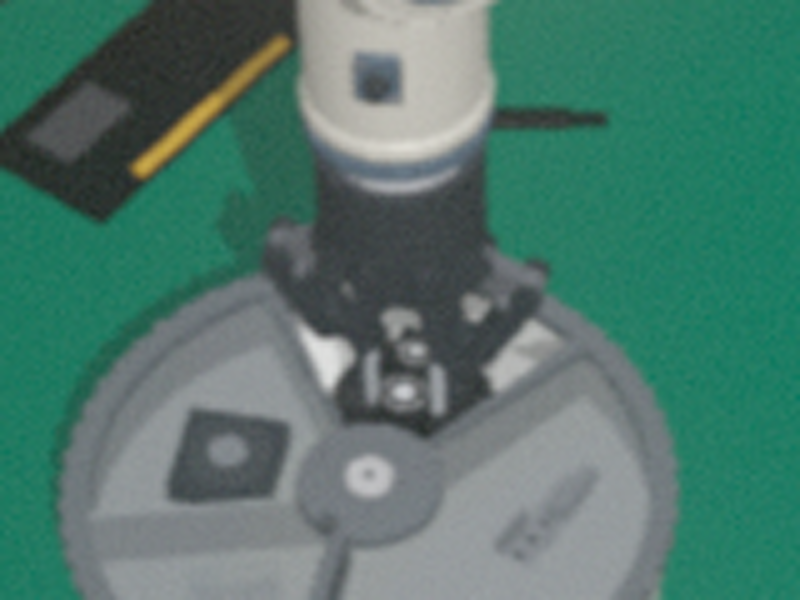

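The speaker sits down in the compartment on the pad at crop (405,385), cones up. I'll release with a small opening only, so the fingers clear the spokes.

```bash
python3 -m creep '[[0,0,0,0,0,0,0.68],[0,0,0,0,0,0,0.66],[0,0,0,0,0,0,0.6],[0,0,0,0,0,0,0.58],[0,0,0,0,0,0,0.58],[0,0,0,0,0,0,0.58]]' 20;python3 -c "
from h import *
rel(502.5,-147.7,188.7,np.radians(32))"
```

```text
clock: 16.12
eef_pos: [503.2, -148.0, 187.6]
tcp_rot: [3.141, -0.0, 0.561]
contact_force: [-0.2, 1.1, -0.3]
opening: 0.418
tool shift [-0.4 -0.7 -1.1] len 1.3
turn AFTER/BEFORE shift [ 0.0009 -0.0004  0.0021]
shift if turned first [-0.4 -0.7 -1.1]
t 16.1167 pos [ 503.2 -148.   187.6] rot [ 3.1407e+00 -4.0000e-04  5.6070e-01] open 0.418 F [-0.2  1.1 -0.3] q [-0.29  0.51  1.99 -0.    0.63  0.72]
```

Clear of the speaker. I'll lift straight up, then move back to the right to uncover the view.

```bash
python3 -m creep '[[0,0,0,0,0,-6,0.58],[0,0,0,0,0,-10,0.58],[0,0,0,0,0,-15,0.58],[0,0,0,0,0,-25,0.58],[0,0,0,0,0,-30,0.58],[0,0,0,0,0,-30,0.58],[0,0,0,0,0,-30,0.58],[0,0,0,-35,20,0,0.58],[0,0,0,-35,20,0,0.58],[0,0,0,-35,20,0,0.58]]'; python3 -m creep '[[0,0,0,-20,35,0,0.58],[0,0,0,-20,35,0,0.58],[0,0,0,-20,35,0,0.58],[0,0,0,-20,35,0,0.58],[0,0,0,0,0,0,0.58],[0,0,0,0,0,0,0.58]]';python3 -c "
from h import *
rel(502.5,-147.7,188.7,np.radians(32))
g=grab_frame('scene');cv2.imwrite('pics/b1s.png',g['color'][:,:,::-1]);g=grab_frame('top');cv2.imwrite('pics/b1t.png',g['color'][:,:,::-1]);crop(g,282,160,424,300,4,'b1.png')"
```

```text
clock: 16.95
eef_pos: [447.6, -252.1, 349.0]
tcp_rot: [3.136, -0.004, 0.571]
contact_force: [0.4, -1.2, -0.4]
opening: 0.42
clock: 17.45
eef_pos: [449.5, -425.3, 358.1]
tcp_rot: [3.128, -0.005, 0.566]
contact_force: [0.1, -0.3, -0.4]
opening: 0.422
tool shift [ 192.9 -208.2  167.5] len 329.6
turn AFTER/BEFORE shift [ 0.0138 -0.0048  0.0079]
shift if turned first [ 192.1 -207.4  169.4]
t 17.45 pos [ 449.5 -425.3  358.1] rot [ 3.1278 -0.0048  0.5665] open 0.422 F [ 0.1 -0.3 -0.4] q [-0.76  0.39  1.7   0.    1.04  0.24]
```

View pics/b1.png

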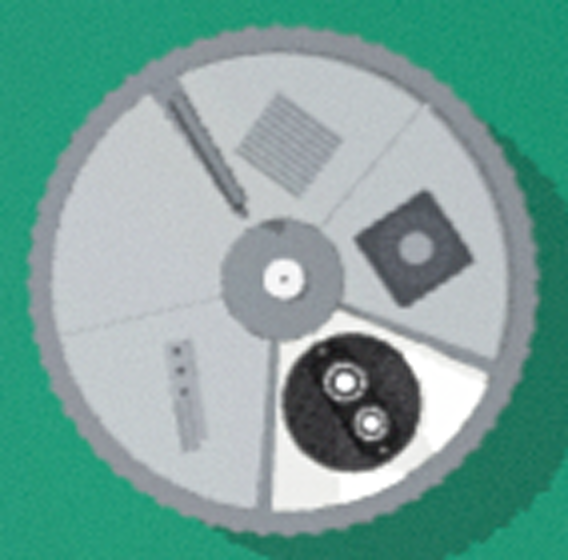

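View pics/b1s.png

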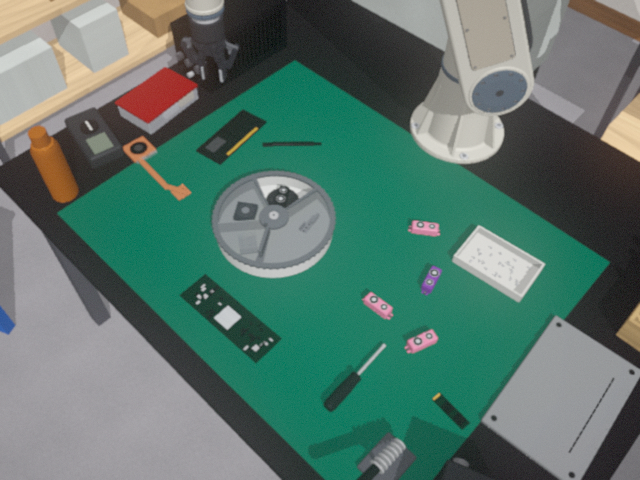

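View pics/b1t.png

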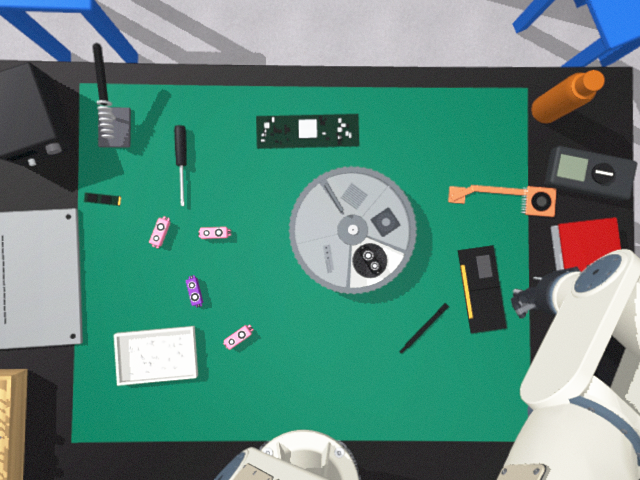

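The speaker lies in the open sector with cones at crop (344,382) and (370,423), centred on the pad at (352,402). The lid edges haven't moved and everything else is where it was. One numeric check, then I'll hand in.

```bash
python3 -m creep '[[0,0,0,0,0,0,0.58],[0,0,0,0,0,0,0.58],[0,0,0,0,0,0,0.58]]'; python3 - <<'E'
from h import *
f=grab_frame("top")
b=lambda u,v,z:at(f,(282+(u+.5)/4-.5,160+(v+.5)/4-.5),z)
a,c=b(344,382,32),b(370,423,32); P=b(352,402,10)
m=(a+c)/2; print("cone mid",m.round(1),"pad",P.round(1),"dist",np.hypot(*(m-P)[:2]).round(1),"cone gap",np.linalg.norm(a-c).round(1))
s=sense();print(s["contact_force"].round(1),abs(s["qvel"]).max())
job.sign_off()
E
```

```text
clock: 17.8
eef_pos: [449.9, -420.8, 358.8]
tcp_rot: [3.129, -0.005, 0.571]
contact_force: [-0.3, -0.2, -0.3]
opening: 0.422
cone mid [ 502.7 -148.    32. ] pad [ 502.8 -148.    10. ] dist 0.1 cone gap 26.9
[ 0.4 -0.1  0.2] 0.007406849516905727
the job is handed in; nothing more can be done
```

The lid's opening is lined up with the pad compartment, and the black speaker box lies on the foam pad with its cones up. I handed the job in at about 18 s of the 61 s allowed; it gives no verdict.

- **Lid:** I turned it about 162° counter-clockwise by its rib. Afterwards the opening stood at about 211° and the pad at 212.3°, roughly 2 mm apart. The last picture shows no shift since then.
- **Speaker:** I lowered it slowly and let go within about 1 mm of the calculated contact height. No contact force was seen before release, so the last fraction of a millimetre was not confirmed by touch. In the last picture the midpoint between its cones is 0.1 mm from the pad's centre, within the roughly 2 mm calibration. Height and tilt were judged by eye only.
- **Everything else:** by eye, the other parts, tools and pink or purple look-alikes are where they were. The arm ended clear of everything, with force readings near zero.

No check failed or disagreed.

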